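# Switch on the strip and start the bike light battery charger

### The arm

A 6-joint arm with a two-finger parallel gripper is mounted at the origin on the work surface. World frame = base frame: x ahead of the robot, y to its left, z up, the work surface at z = 0. Lengths are in m, angles in degrees, forces in N, time in s.
With the tool pointing down it reaches from about 0.325 to 1 m from the base axis. Payload 5.1 kg.
Tool frame: the origin (TCP) lies at the very end of the fingers, on their centre line; the grasp point (between the pads) lies 19 mm behind it; z points along the fingers, y is the line along which they close (so a half turn about z gives the same grasp; the last joint's range is limited). The gripper opens to 85 mm and grips with 20 to 120 N. Pads are 22 mm wide; open, the fingers measure 114 mm over their backs; the gripper's body (76 mm by 85 mm) begins 54 mm behind the grasp point. The pads swing forward as they close: fully open they stand 13 mm farther back than shut.
Start: joints at [-73.602, 7.093, 94.555, -0, 78.352, -4.733], TCP at [0.234, -0.606, 0.231] pointing down, gripper open.
Joint ranges: [-149.61, 149.61], [-58.7, 133.49], [1.44, 155.28], [-77.14, 257.14], [18.33, 153.61], [-166.67, 166.67]. Speed limits (degrees/s): [147.25, 147.25, 180, 180, 180, 180].

### API

Orientations are given as a 3x3 rotation matrix whose columns are the frame's x, y, z axes.
In Python, from cell import arm gives the robot as it stands. The module is installed in compiled form; this text tells all that it offers.
- The arm moves only by the tool servo_tool, never from a script. Its argument "plan" is a list of rows, each an object of numbers: "dx", "dy", "dz": the shift along the tool's x, y, z in m; "roll": the turn about the tool's z in rad; "claw": the closure, from 0 (fully open) to 1 (shut). In form: [{"dx": .., "dy": .., "dz": .., "roll": .., "claw": ..}, ...]. A call has 1 to 12 rows; each row is the pose to reach, as a shift and turn from the pose commanded when the call began, along the tool's axes at that moment; what a row does not reach only later rows make up. A row lasts 1/12 s, in which the tool goes at most 41.7 mm and 7.16 degrees, less where a joint would pass 70% of its speed; a pose out of reach is approached as far as the arm can. A call with a gripper value outside its range is refused whole. The fingers move at their own pace and stop on an object; "force" is the grip in N (left out, the last holds). Time passes only in rows, so rows that repeat a pose let the fingers close. It gives the time, the measured TCP pose, the force, the opening and the grip force at its end, in the units of the state.
- arm.observe(): the state, without advancing time (a new reading comes with each control period).
- arm.read_camera(name): name is "side" or "top"; returns the picture (420x560x3 uint8, red, green, blue); there is no depth.
- arm.calibration(name): a dict with "vfov" (degrees; the focal length in pixels is half the picture's height over the tangent of half this angle, whatever the lens; pixels are square), "cx", "cy" (the principal point, pixels), "dist" ([k1, k2, p1, p2, k3] as OpenCV has them; the pictures are not rectified), "cam_to_world" (4x4, takes a point from camera to world coordinates). Camera axes: x right, y down, z forward; pixel columns grow to the right and rows downward; lengths in m; the calibration is good to about 2 mm. A picture is of the moment at which its call begins. calibration takes no time and is no camera call.
- arm.hand_in(): hands the job in; it is judged then, once.
Trained networks look in the newest picture that a camera, given by its name, has taken for a name from the list of things; names that differ only in an ending like _2 or _b are one class to them, and where a whole thing is asked for, a point or a joint stands for the part that bears it (a point fixed in the world has none). Each returns a list of dicts, best first, with "conf" (0 to 1); they miss things now and then, are a little off and sometimes report something else, mostly with a low value. They report only what shows in the picture. A call takes as long as a camera call.
- arm.outline_of(name, camera): "mask" (420x560 bool, what is visible of it) and "xy" ([column, row] in pixels, amid what is visible of it).
The state is a dict: "t": time; "q": joint angles; "dq": joint speeds; "joint_torque": joint torques, N m; "position": TCP position; "eef_rot": TCP orientation; "wrist_force": force on the tool from outside, world axes, zero at the start; "ft_torque": the same for the moment, N m; "opening": opening from 0.0 (shut) to 1.0 (fully open); "grip_force": force on a finger pad.
Only numpy, scipy, OpenCV 4.12 (cv2) and the standard library are available. Lean on these libraries where they do the work, as an engineer would, in place of code of your own. Each camera call takes 0.05 s, during which the arm holds its last target. There are 200 camera calls.

### The job

Get the bike light batteries charging, pressing with the closed fingertips: press the red master rocker of the power strip on, then press on the rocker of the outlet that the black battery charger is plugged into (it shares a white panel with that outlet), then press the green start button on the charger all the way in and let it come out again. Keep that order, leave the other two outlets off and the charger plugged in, and leave the tools and the dish on the tray where they are.

Things in the scene. Friction and masses are not known exactly. Their poses are not given: they have to be found in the camera images.
- strip: Grey metal power strip, 64 mm (its x) by 400 mm (its y) by 45 mm high, screwed flat to the tray. Origin under its centre at tray level, z up. At its +y end is the red master rocker; then, towards -y, three white panels, each with one outlet and that outlet's own black rocker, which lies 52 mm from the outlet on its +y side. Rockers and outlets lie on the strip's centre line.
- master (a joint): Red master rocker, the main switch of the whole strip: 0 = off, 0.36 rad = on. Stiff: it stays where it is left. About 2.5 N at the press point turns it. It counts as on above 0.22.
- master_press (a point): Press point on the raised ON leaf (white dash) of the red rocker, 11 mm from the pivot on the strip's +x side. Each rocker is a shallow V, 28 mm along the strip's x, 20 mm along its y, pivot 49.5 mm above the tray. Off: this point is 53 mm up, the leaf's end 54 mm. Pressed straight down the leaf swings level at 49.5 mm, 4.5 mm above the strip's top. A fingertip may overhang the +x end.
- switch_1 (a joint): Black rocker of outlet 1 (nearest to the master (highest y)): 0 = off, 0.36 rad = on; same size, stiffness and force as the master.
- switch_1_press (a point): Press point of the black rocker of outlet 1, on its ON leaf, placed as on the master.
- outlet_1 (a point): Centre of outlet 1's face on the strip's top, 45 mm above the tray.
- switch_2 (a joint): Black rocker of outlet 2 (the middle one): 0 = off, 0.36 rad = on; same size, stiffness and force as the master.
- switch_2_press (a point): Press point of the black rocker of outlet 2, on its ON leaf, placed as on the master.
- outlet_2 (a point): Centre of outlet 2's face on the strip's top, 45 mm above the tray.
- switch_3 (a joint): Black rocker of outlet 3 (farthest from the master (lowest y)): 0 = off, 0.36 rad = on; same size, stiffness and force as the master.
- switch_3_press (a point): Press point of the black rocker of outlet 3, on its ON leaf, placed as on the master.
- outlet_3 (a point): Centre of outlet 3's face on the strip's top, 45 mm above the tray.
- charger_plug (a point): The battery charger: black box with two blue-and-copper cells lying in its open bay and one round green button. 90 mm (strip's x) by 46 mm (strip's y) by 32 mm high; it lies flat on the strip, plugged into one of the three outlets. This point is the centre of its underside, right over that outlet's centre; axes parallel to the strip's.
- charger (a joint): How far the charger is pulled up out of its outlet: 0 = fully plugged in. Friction of the plug holds it with 15 N.
- start (a joint): Green start button of the charger: 0 = out, 0.004 m = fully pressed. It springs back; 1 N starts it, 4 N bottoms it.
- start_top (a point): Centre of the top of the green start button, 18 mm across, on the charger's -x end (27 mm from the charger's centre), 83 mm above the tray when out, 6 mm proud of the charger's top. Moves down with the button.
- adapter: White adapter cube, 46 x 44 x 28 mm, plugged into another outlet (fixed). Not used. Origin at the centre of its underside, on the strip's top.
- cap: Yellow safety cap, 38 mm across and 8 mm high, on the remaining outlet (fixed). Not used. Origin at the centre of its underside.
- lube: Bystander: press button lube applicator, closed; upright bottle 38 mm across and 110 mm high, white and green with black head, orange button and a short spout. Loose, behind (+x of) the strip. Origin at the centre of its base.
- hexset: Bystander: blue folding hex key set, 95 x 32 x 23 mm, lying loose on the robot's side (-x) of the strip. Origin under its centre.
- bb_tool: Bystander: steel bottom bracket tool, a splined socket 45 mm across and 36 mm high, loose on the robot's side (-x) of the strip. Origin under its centre.
- dish: Bystander: white ceramic dish of bolts, 94 mm across and 26 mm high, loose behind (+x of) the strip. Origin under its centre.

How it is judged:
By the outcome, as a careful person would: the job done as asked, in the order asked, and still so for the second after the job is handed in, with the robot touching nothing.
It also fails if it takes over 38 s, if anything falls off the work surface, if the arm or the gripper's body presses on something with over 40 N, if the wrist force passes 120 N, or if a joint passes its speed limit or range.

## Working session

There is one attempt and no reset: what is moved stays moved. The work goes in short steps, Python scripts to look and compute and a tool call to move; the robot and the scene stay as the last step left them, time stands still between calls to the robot, and variables do not carry over. Pictures are saved under pics/ and viewed, at most 10 in all, crops included, and the job is handed in when it is done.

Besides the shell and the picture viewer there is one more tool, called after "Call:" in YAML: its name, and indented under it one key for each argument. servo_tool: Moves the arm, as the interface text tells. Its arguments: {"type":"object","properties":{"plan":{"type":"array","items":{"type":"object","properties":{"dx":{"type":"number"},"dy":{"type":"number"},"dz":{"type":"number"},"roll":{"type":"number"},"claw":{"type":"number"}}}},"force":{"type":"number"}},"required":["plan"]}

```bash
mkdir -p pics
cat > h.py <<'E'
import numpy as np, cv2
from cell import arm
def cal(n):
    c=arm.calibration(n); f=210/np.tan(np.radians(c["vfov"]/2))
    return np.array([[f,0,c["cx"]],[0,f,c["cy"]],[0,0,1]]),np.array(c["dist"],float),np.array(c["cam_to_world"])
def ray(n,uv):
    K,d,T=cal(n); p=cv2.undistortPoints(np.array([[uv]],float),K,d)[0,0]
    return T[:3,3],T[:3,:3]@np.array([p[0],p[1],1])
def atz(n,uv,z):
    o,r=ray(n,uv); return o+r*(z-o[2])/r[2]
def tri(uv1,uv2):
    A=np.zeros((3,3));b=np.zeros(3)
    rs=[]
    for n,uv in(("side",uv1),("top",uv2)):
        o,r=ray(n,uv); r=r/np.linalg.norm(r); P=np.eye(3)-np.outer(r,r);A+=P;b+=P@o
    return np.linalg.solve(A,b)
def proj(n,X):
    K,d,T=cal(n); W=np.linalg.inv(T)
    return cv2.projectPoints(np.atleast_2d(X).astype(float),cv2.Rodrigues(W[:3,:3])[0],W[:3,3],K,d)[0][:,0]
E
python3 - <<'E'
from h import *
for n in("side","top"):
    cv2.imwrite(f"pics/{n}0.png",arm.read_camera(n)[:,:,::-1]); print(n,cal(n)[2][:3].round(3).tolist())
    for k in["strip","master","switch_1","charger_plug","start","adapter","cap"]:
        print(k,[(np.round(r["xy"]).tolist(),round(r["conf"],2),int(r["mask"].sum())) for r in arm.outline_of(k,n)])
s=arm.observe();print(s["t"],s["position"],np.round(s["eef_rot"],3).tolist(),s["opening"])
E
```

```text
side [[-0.765, -0.403, 0.503, 0.161], [-0.644, 0.466, -0.607, 0.512], [0.011, -0.788, -0.616, 0.575]]
strip [([253.0, 280.0], 0.74, 9325)]
master [([206.0, 291.0], 0.5, 273), ([275.0, 254.0], 0.21, 89)]
switch_1 [([236.0, 276.0], 0.74, 228), ([276.0, 251.0], 0.66, 93), ([334.0, 215.0], 0.47, 174), ([293.0, 244.0], 0.45, 174)]
charger_plug [([264.0, 253.0], 0.81, 2078), ([286.0, 200.0], 0.44, 1369)]
start [([250.0, 279.0], 0.69, 9538)]
adapter [([313.0, 222.0], 0.81, 834), ([247.0, 278.0], 0.67, 9540), ([336.0, 211.0], 0.25, 159)]
cap [([264.0, 252.0], 0.51, 2066), ([274.0, 251.0], 0.19, 104)]
top [[-0.013, -0.995, 0.103, 0.518], [-1.0, 0.01, -0.029, 0.041], [0.028, -0.103, -0.994, 0.833]]
strip [([268.0, 252.0], 0.85, 7595)]
master [([175.0, 244.0], 0.57, 202)]
switch_1 [([198.0, 246.0], 0.7, 170), ([265.0, 257.0], 0.68, 197), ([326.0, 260.0], 0.53, 204)]
charger_plug [([227.0, 249.0], 0.71, 1595)]
start [([227.0, 268.0], 0.65, 96)]
adapter [([290.0, 257.0], 0.93, 772)]
cap [([352.0, 263.0], 0.77, 328), ([226.0, 250.0], 0.17, 1570)]
0.8 [ 0.23428387 -0.60630007  0.23135846] [[0.933, 0.36, -0.0], [0.36, -0.933, -0.0], [-0.0, 0.0, -1.0]] 0.9989195317430456
```

View pics/side0.png

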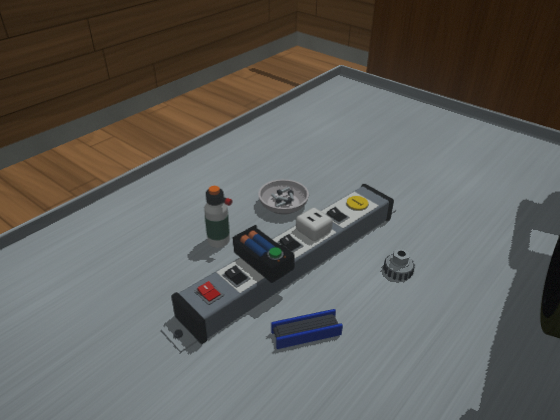

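View pics/top0.png

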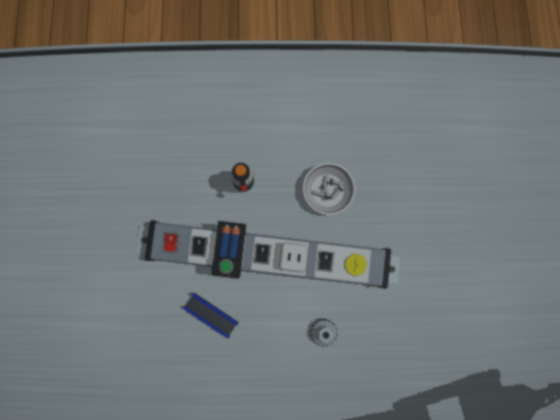

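The strip runs from the red master (side 208,291; top 171,242) past rocker 1 (side 236,275; top 199,246), the charger (top 228,249, button at 226,266), rocker 2, the adapter, rocker 3 and the cap. So the charger is in outlet 1.

Run:
```python
from h import *
im={n:cv2.imread(f"pics/{n}0.png") for n in("side","top")}
def cen(n,lo,hi,c,r=18):
    h=cv2.cvtColor(im[n],cv2.COLOR_BGR2HSV); m=cv2.inRange(h,lo,hi); k=np.zeros_like(m);cv2.circle(k,c,r,255,-1);m&=k
    M=cv2.moments(m,True); return (M["m10"]/M["m00"],M["m01"]/M["m00"]),int(M["m00"])
red=((0,150,60),(10,255,255));gr=((50,120,50),(85,255,255));ye=((20,120,80),(35,255,255))
for nm,c,a,b in(("red",red,(208,291),(171,242)),("green",gr,(275,254),(226,266)),("cap",ye,(357,202),(356,265))):
    p,q=cen("side",*c,a),cen("top",*c,b); X=tri(p[0],q[0]); print(nm,p,q,X.round(4),"reproj",(proj("side",X)-p[0]).round(1),(proj("top",X)-q[0]).round(1))
for nm,a,b in(("s1",(236,276),(198,246)),("s2",(291,243),(264,256)),("s3",(334,215),(326,260))):print(nm,tri(a,b).round(4),atz("top",b,.05).round(4))
b=np.hstack([cv2.resize(im["top"][205:300,135:285],None,fx=2.6,fy=3,interpolation=2)]);
cv2.imwrite("pics/z.png",np.vstack([cv2.resize(im["top"][215:290,140:270],(780,450),interpolation=2)]))
```

```text
red ((208.38009049773757, 291.18099547511315), 221) ((170.12056737588654, 242.82978723404256), 141) [0.5516 0.1985 0.0508] reproj [[0.4 0. ]] [[-0.2 -0.3]]
green ((275.0, 251.53125), 96) ((225.46835443037975, 265.82278481012656), 79) [0.5123 0.1027 0.0826] reproj [[0.1 0. ]] [[-0.  -0.1]]
cap ((356.88841201716735, 202.38197424892704), 233) ((355.3958333333333, 264.4583333333333), 336) [ 0.5113 -0.1131  0.0488] reproj [[ 0. -0.]] [[-0. -0.]]
s1 [0.5454 0.1513 0.0487] [0.5455 0.1513 0.05  ]
s2 [0.5292 0.042  0.0484] [0.5276 0.0409 0.05  ]
s3 [ 0.5211 -0.0626  0.0461] [ 0.5195 -0.0632  0.05  ]
```

View pics/z.png

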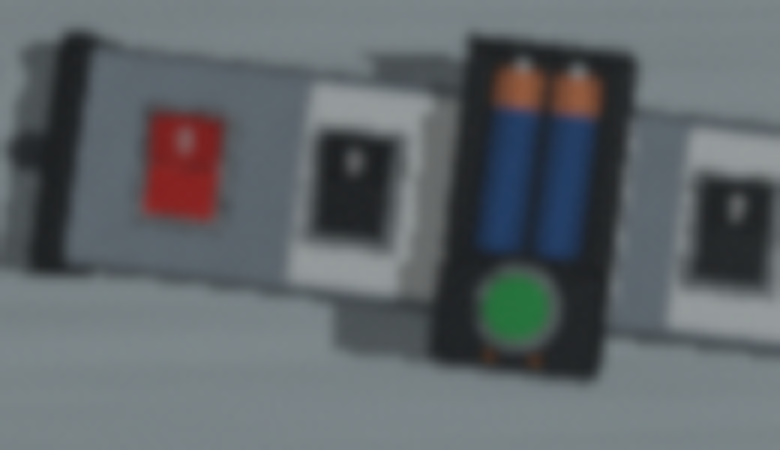

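Call:
servo_tool:
  plan:
    - {"dx": 0.596,"dy": -0.628,"dz": 0,"roll": 0.494,"claw": 1}
    - {"dx": 0.596,"dy": -0.628,"dz": 0,"roll": 0.494,"claw": 1}
    - {"dx": 0.596,"dy": -0.628,"dz": 0,"roll": 0.494,"claw": 1}
    - {"dx": 0.596,"dy": -0.628,"dz": 0,"roll": 0.494,"claw": 1}
    - {"dx": 0.596,"dy": -0.628,"dz": 0,"roll": 0.494,"claw": 1}
    - {"dx": 0.596,"dy": -0.628,"dz": 0,"roll": 0.494,"claw": 1}
    - {"dx": 0.596,"dy": -0.628,"dz": 0,"roll": 0.494,"claw": 1}
    - {"dx": 0.596,"dy": -0.628,"dz": 0,"roll": 0.494,"claw": 1}
    - {"dx": 0.596,"dy": -0.628,"dz": 0,"roll": 0.494,"claw": 1}
    - {"dx": 0.596,"dy": -0.628,"dz": 0,"roll": 0.494,"claw": 1}
    - {"dx": 0.596,"dy": -0.628,"dz": 0,"roll": 0.494,"claw": 1}
    - {"dx": 0.596,"dy": -0.628,"dz": 0,"roll": 0.494,"claw": 1}

```text
t: 1.8
position: [0.4249, -0.142, 0.2318]
eef_rot: [[0.992, -0.125, 0.001], [-0.125, -0.992, -0.001], [0.001, 0.0, -1.0]]
wrist_force: [0.6, 0.3, -0.3]
opening: -0.002
grip_force: 0.0
```

Call:
servo_tool:
  plan:
    - {"dx": 0.0956,"dy": -0.353,"dz": 0.12,"roll": 0,"claw": 1}
    - {"dx": 0.0956,"dy": -0.353,"dz": 0.12,"roll": 0,"claw": 1}
    - {"dx": 0.0956,"dy": -0.353,"dz": 0.12,"roll": 0,"claw": 1}
    - {"dx": 0.0956,"dy": -0.353,"dz": 0.12,"roll": 0,"claw": 1}
    - {"dx": 0.0956,"dy": -0.353,"dz": 0.12,"roll": 0,"claw": 1}
    - {"dx": 0.0956,"dy": -0.353,"dz": 0.12,"roll": 0,"claw": 1}
    - {"dx": 0.0956,"dy": -0.353,"dz": 0.12,"roll": 0,"claw": 1}
    - {"dx": 0.0956,"dy": -0.353,"dz": 0.12,"roll": 0,"claw": 1}
    - {"dx": 0.0956,"dy": -0.353,"dz": 0.12,"roll": 0,"claw": 1}
    - {"dx": 0.0956,"dy": -0.353,"dz": 0.12,"roll": 0,"claw": 1}
    - {"dx": 0.0956,"dy": -0.353,"dz": 0.12,"roll": 0,"claw": 1}
    - {"dx": 0.0956,"dy": -0.353,"dz": 0.12,"roll": 0,"claw": 1}

```text
t: 2.8
position: [0.5633, 0.1944, 0.1111]
eef_rot: [[0.992, -0.124, -0.001], [-0.124, -0.992, -0.001], [-0.001, 0.001, -1.0]]
wrist_force: [-0.0, -0.2, 0.4]
opening: -0.003
grip_force: 0.0
```

Run:
```python
from h import *
s=arm.observe();print(s["t"],s["position"],s["wrist_force"])
a=arm.read_camera("side")[:,:,::-1][180:340,150:360];b=arm.read_camera("top")[:,:,::-1][190:310,130:288]
cv2.imwrite("pics/a1.png",np.hstack([cv2.resize(a,(400,305),interpolation=2),cv2.resize(b,(400,305),interpolation=2)]))
```

```text
2.8 [0.56331603 0.19439568 0.11107973] [-0.02345106 -0.17702342  0.36333354]
```

View pics/a1.png

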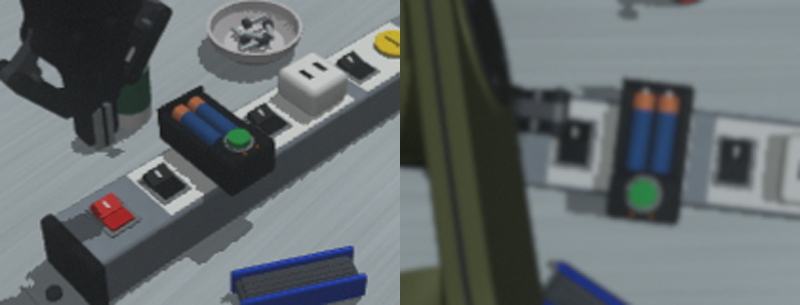

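The fingers hang closed above the master (side crop about 95,140, with the rocker at 110,210). Next I press down.

Call:
servo_tool:
  plan:
    - {"dx": 0,"dy": -0.002,"dz": 0.03,"claw": 1}
    - {"dx": 0,"dy": -0.002,"dz": 0.05,"claw": 1}
    - {"dx": 0,"dy": -0.002,"dz": 0.055,"claw": 1}
    - {"dx": 0,"dy": -0.002,"dz": 0.057,"claw": 1}
    - {"dx": 0,"dy": -0.002,"dz": 0.059,"claw": 1}
    - {"dx": 0,"dy": -0.002,"dz": 0.06,"claw": 1}
    - {"dx": 0,"dy": -0.002,"dz": 0.061,"claw": 1}
    - {"dx": 0,"dy": -0.002,"dz": 0.061,"claw": 1}

```text
$.plan[0]: bad value
```

Call:
servo_tool:
  plan:
    - {"dx": 0,"dy": -0.002,"dz": 0.03,"roll": 0,"claw": 1}
    - {"dx": 0,"dy": -0.002,"dz": 0.05,"roll": 0,"claw": 1}
    - {"dx": 0,"dy": -0.002,"dz": 0.055,"roll": 0,"claw": 1}
    - {"dx": 0,"dy": -0.002,"dz": 0.057,"roll": 0,"claw": 1}
    - {"dx": 0,"dy": -0.002,"dz": 0.059,"roll": 0,"claw": 1}
    - {"dx": 0,"dy": -0.002,"dz": 0.06,"roll": 0,"claw": 1}
    - {"dx": 0,"dy": -0.002,"dz": 0.061,"roll": 0,"claw": 1}
    - {"dx": 0,"dy": -0.002,"dz": 0.061,"roll": 0,"claw": 1}

```text
t: 3.57
position: [0.5649, 0.1962, 0.0518]
eef_rot: [[0.992, -0.125, 0.003], [-0.125, -0.992, 0.0], [0.003, -0.001, -1.0]]
wrist_force: [0.2, -1.2, 1.5]
opening: 0.003
grip_force: 0.9
```

Call:
servo_tool:
  plan:
    - {"dx": 0,"dy": 0,"dz": 0.001,"roll": 0,"claw": 1}
    - {"dx": 0,"dy": 0,"dz": 0.002,"roll": 0,"claw": 1}
    - {"dx": 0,"dy": 0,"dz": 0.002,"roll": 0,"claw": 1}
    - {"dx": 0,"dy": 0,"dz": 0.002,"roll": 0,"claw": 1}

```text
t: 3.9
position: [0.565, 0.1964, 0.0495]
eef_rot: [[0.992, -0.125, 0.003], [-0.125, -0.992, 0.0], [0.003, -0.0, -1.0]]
wrist_force: [1.7, -2.5, 6.4]
opening: 0.001
grip_force: 2.7
```

Call:
servo_tool:
  plan:
    - {"dx": 0,"dy": 0,"dz": -0.01,"roll": 0,"claw": 1}
    - {"dx": 0,"dy": 0,"dz": -0.04,"roll": 0,"claw": 1}
    - {"dx": 0,"dy": 0,"dz": -0.06,"roll": 0,"claw": 1}
    - {"dx": -0.001,"dy": 0.03,"dz": -0.06,"roll": 0,"claw": 1}
    - {"dx": -0.001,"dy": 0.0475,"dz": -0.06,"roll": 0,"claw": 1}
    - {"dx": -0.001,"dy": 0.0475,"dz": -0.06,"roll": 0,"claw": 1}
    - {"dx": -0.001,"dy": 0.0475,"dz": -0.06,"roll": 0,"claw": 1}

```text
t: 4.48
position: [0.5562, 0.1492, 0.1081]
eef_rot: [[0.992, -0.126, -0.001], [-0.126, -0.992, 0.001], [-0.001, -0.001, -1.0]]
wrist_force: [0.5, 0.0, 0.4]
opening: -0.0
grip_force: 0.0
```

Run:
```python
from h import *
s=arm.observe();print(s["t"],s["position"],s["wrist_force"])
a=arm.read_camera("side")[:,:,::-1][180:340,150:360]
cv2.imwrite("pics/a2.png",cv2.resize(a,(780,594),interpolation=2))
```

```text
4.4833 [0.55623585 0.14921108 0.10814596] [0.46718405 0.03949152 0.40463692]
```

View pics/a2.png

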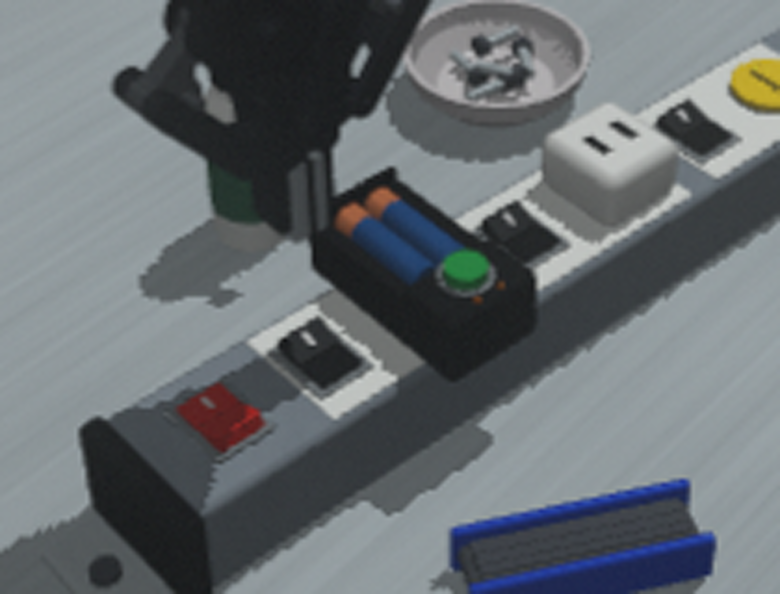

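The master is on: its front leaf is now raised (210,415 in the crop), and the tip stands over rocker 1's ON leaf. Rocker 1 is next.

Call:
servo_tool:
  plan:
    - {"dx": 0,"dy": 0,"dz": 0.03,"roll": 0,"claw": 1}
    - {"dx": 0,"dy": 0,"dz": 0.048,"roll": 0,"claw": 1}
    - {"dx": 0,"dy": 0,"dz": 0.053,"roll": 0,"claw": 1}
    - {"dx": 0,"dy": 0,"dz": 0.056,"roll": 0,"claw": 1}
    - {"dx": 0,"dy": 0,"dz": 0.058,"roll": 0,"claw": 1}
    - {"dx": 0,"dy": 0,"dz": 0.059,"roll": 0,"claw": 1}
    - {"dx": 0,"dy": 0,"dz": 0.06,"roll": 0,"claw": 1}
    - {"dx": 0,"dy": 0,"dz": 0.06,"roll": 0,"claw": 1}
    - {"dx": 0,"dy": 0,"dz": 0.06,"roll": 0,"claw": 1}

```text
t: 5.28
position: [0.5575, 0.1498, 0.0495]
eef_rot: [[0.992, -0.125, 0.002], [-0.125, -0.992, 0.001], [0.001, -0.001, -1.0]]
wrist_force: [-1.6, 1.9, 4.0]
opening: -0.001
grip_force: 2.2
```

Call:
servo_tool:
  plan:
    - {"dx": 0,"dy": 0,"dz": -0.01,"roll": 0,"claw": 1}
    - {"dx": 0,"dy": 0,"dz": -0.04,"roll": 0,"claw": 1}
    - {"dx": 0,"dy": 0,"dz": -0.07,"roll": 0,"claw": 1}
    - {"dx": 0,"dy": 0,"dz": -0.07,"roll": 0,"claw": 1}
    - {"dx": -0.02,"dy": 0.025,"dz": -0.07,"roll": 0,"claw": 1}
    - {"dx": -0.042,"dy": 0.0524,"dz": -0.07,"roll": 0,"claw": 1}
    - {"dx": -0.042,"dy": 0.0524,"dz": -0.07,"roll": 0,"claw": 1}
    - {"dx": -0.042,"dy": 0.0524,"dz": -0.07,"roll": 0,"claw": 1}

```text
t: 5.95
position: [0.5077, 0.1017, 0.1182]
eef_rot: [[0.992, -0.126, 0.0], [-0.126, -0.992, -0.0], [0.0, 0.0, -1.0]]
wrist_force: [0.3, -0.4, 0.4]
opening: 0.002
grip_force: 0.0
```

Run:
```python
from h import *
s=arm.observe();print(s["t"],s["position"],s["wrist_force"])
a=arm.read_camera("side")[:,:,::-1][180:340,150:360]
cv2.imwrite("pics/a3.png",cv2.resize(a,(780,594),interpolation=2))
```

```text
5.95 [0.50769416 0.10166824 0.11822913] [ 0.32755707 -0.38423752  0.36421322]
```

View pics/a3.png

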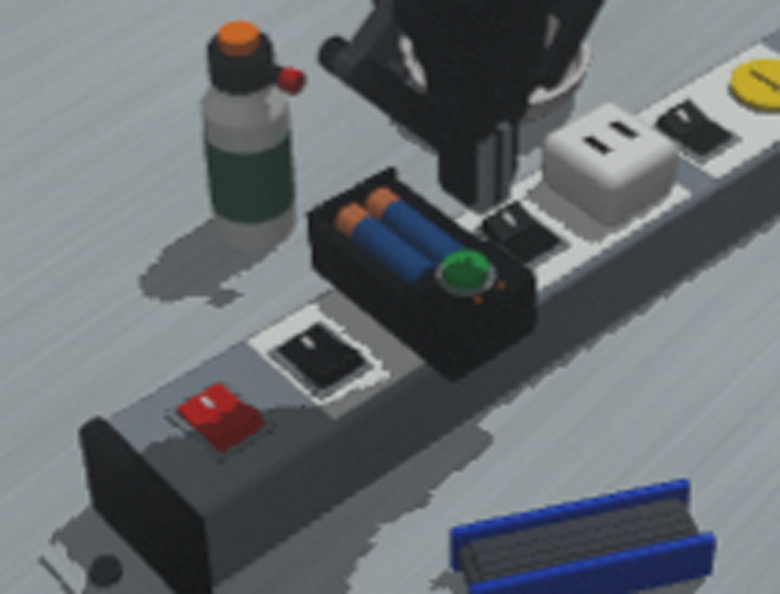

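Run:
```python
from h import *
b=arm.read_camera("side")[:,:,::-1]; a=cv2.imread("pics/side0.png")
c=lambda i:cv2.resize(i[255:310,188:258],(400,314),interpolation=2)
cv2.imwrite("pics/a4.png",np.hstack([c(a),c(b)]))
```

```text
(no output)
```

View pics/a4.png

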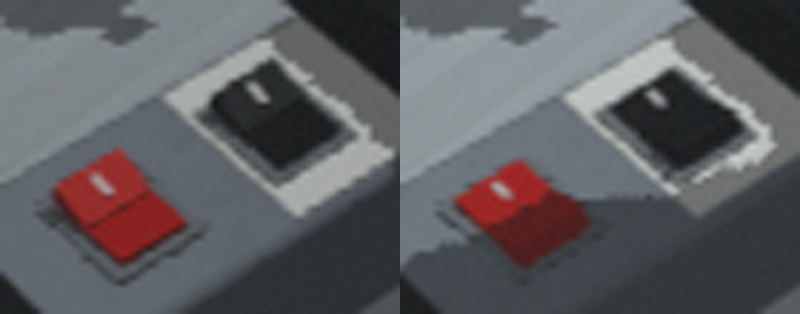

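Before (left) against now (right): on both rockers the rear leaf has dropped and the front leaf has risen, so both are on. Now the start button.

Call:
servo_tool:
  plan:
    - {"dx": 0,"dy": 0,"dz": 0.02,"roll": 0,"claw": 1}
    - {"dx": 0,"dy": 0,"dz": 0.032,"roll": 0,"claw": 1}
    - {"dx": 0,"dy": 0,"dz": 0.035,"roll": 0,"claw": 1}
    - {"dx": 0,"dy": 0,"dz": 0.037,"roll": 0,"claw": 1}
    - {"dx": 0,"dy": 0,"dz": 0.039,"roll": 0,"claw": 1}
    - {"dx": 0,"dy": 0,"dz": 0.0405,"roll": 0,"claw": 1}
    - {"dx": 0,"dy": 0,"dz": 0.0405,"roll": 0,"claw": 1}
    - {"dx": 0,"dy": 0,"dz": 0.0405,"roll": 0,"claw": 1}

```text
t: 6.72
position: [0.509, 0.1029, 0.079]
eef_rot: [[0.992, -0.125, 0.0], [-0.125, -0.992, 0.0], [0.0, -0.0, -1.0]]
wrist_force: [-4.2, 0.3, 4.8]
opening: 0.001
grip_force: 2.6
```

Call:
servo_tool:
  plan:
    - {"dx": 0,"dy": 0,"dz": 0.001,"roll": 0,"claw": 1}
    - {"dx": 0,"dy": 0,"dz": 0.002,"roll": 0,"claw": 1}
    - {"dx": 0,"dy": 0,"dz": 0.002,"roll": 0,"claw": 1}
    - {"dx": 0,"dy": 0,"dz": 0.002,"roll": 0,"claw": 1}

```text
t: 7.05
position: [0.5091, 0.1029, 0.0787]
eef_rot: [[0.992, -0.125, -0.0], [-0.125, -0.992, 0.0], [-0.0, -0.0, -1.0]]
wrist_force: [-10.1, -0.6, 15.0]
opening: -0.005
grip_force: 7.5
```

Bottomed: 15 N with almost no further travel. Now I release and retreat.

Call:
servo_tool:
  plan:
    - {"dx": 0,"dy": 0,"dz": -0.005,"roll": 0,"claw": 1}
    - {"dx": 0,"dy": 0,"dz": -0.03,"roll": 0,"claw": 1}
    - {"dx": 0,"dy": 0,"dz": -0.07,"roll": 0,"claw": 1}
    - {"dx": 0,"dy": 0,"dz": -0.11,"roll": 0,"claw": 1}
    - {"dx": -0.03,"dy": 0.03,"dz": -0.15,"roll": 0,"claw": 1}
    - {"dx": -0.06,"dy": 0.07,"dz": -0.15,"roll": 0,"claw": 1}
    - {"dx": -0.06,"dy": 0.1,"dz": -0.15,"roll": 0,"claw": 1}
    - {"dx": -0.06,"dy": 0.14,"dz": -0.15,"roll": 0,"claw": 1}
    - {"dx": -0.06,"dy": 0.18,"dz": -0.15,"roll": 0,"claw": 1}
    - {"dx": -0.06,"dy": 0.2,"dz": -0.15,"roll": 0,"claw": 1}
    - {"dx": -0.06,"dy": 0.2,"dz": -0.15,"roll": 0,"claw": 1}
    - {"dx": -0.06,"dy": 0.2,"dz": -0.15,"roll": 0,"claw": 1}

```text
t: 8.05
position: [0.4243, -0.0894, 0.2263]
eef_rot: [[0.992, -0.128, 0.002], [-0.128, -0.992, -0.0], [0.002, -0.0, -1.0]]
wrist_force: [-0.8, -0.3, 0.0]
opening: 0.002
grip_force: 0.0
```

Run:
```python
from h import *
a=arm.read_camera("side")[:,:,::-1][180:340,150:360]
cv2.imwrite("pics/a5.png",cv2.resize(a,(780,594),interpolation=2))
```

```text
(no output)
```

View pics/a5.png

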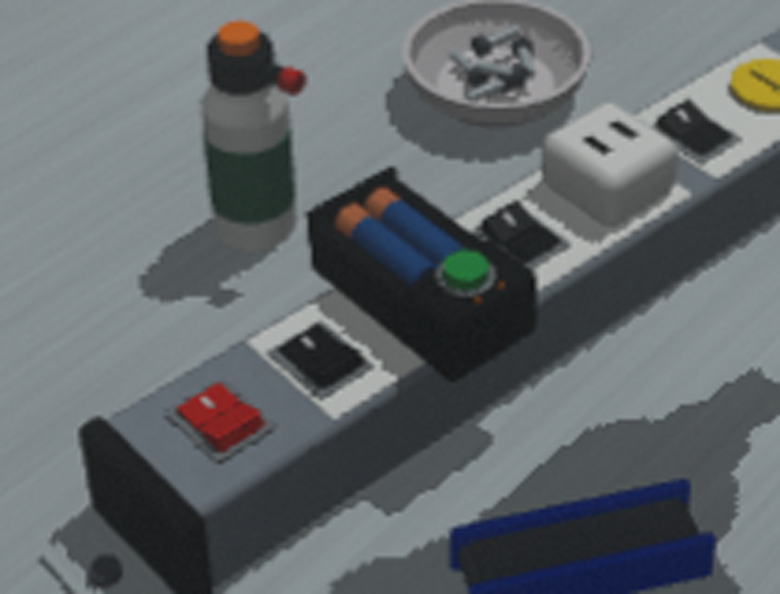

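The picture shows the master and rocker 1 on, rockers 2 and 3 off, and the button back out (465,265). The charger is seated and the bystanders in view have not moved.

```bash
python3 -c "
from cell import arm
print(arm.hand_in())"
```

```text
the job is handed in; nothing more can be done
None
```

Job handed in at about 8 s: master on, then outlet 1 (the charger's) on, then the start button pressed fully in and released, with outlets 2 and 3 off, the charger plugged in, and nothing seen to move; the bottom bracket tool was outside the last picture.

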